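# Lay the pliers and pipettor in their shadow tray and bar them in

## Task

Pack the bag-sampling kit for transport: gently lay the tube-stripping pliers and the hand pipettor into their own cut-out pockets in the black shadow tray, so that each lies flat, fully down on the pocket floor. Then, with both tools in place, slide the retaining bar by its knob all the way over them to its stop, and leave it there. Leave the tube rack, the reagent bottle and the wipes box where they are.

Things in the scene. Friction and masses are not known exactly. Their poses are not given: they have to be found in the camera images.
- tray: Black shadow tray fixed to the bench: x -115 to +147, y -100 to +100, 16 mm high; origin on the bench, z up. Grey floor at z 4. Two straight-sided pockets 12 mm deep, each the tool's outline plus 3 mm all round, accept their tool in one pose only, along tray x. A finger trough, as deep, crosses the tray at x -27 to +27, open at both sides: fingers fit down beside the tools' waists.
- pliers_pocket (a point): Point in the pliers' pocket (on the trough, tray y +45 mm, 13 mm above the bench) where pliers_grip lies when the pliers are fully seated; its axes are those the pliers must then have: x along the pocket towards the head end, z up.
- pliers_pocket_head (a point): Point 50 mm further along x in that pocket, where pliers_head lies when seated.
- pipettor_pocket (a point): Point in the pipettor's pocket (on the trough, tray y -45 mm, 17 mm above the bench) where pipettor_grip lies when it is fully seated; axes as the pipettor must then have them: x towards the barrel end, z up.
- pipettor_pocket_tip (a point): Point 85 mm further along x in that pocket, where pipettor_tip lies when seated.
- pliers_grip (a point): Centre of the grip waist of the loose steel tube-stripping pliers (220 g, 170 long, 18 high, lying flat), 9 mm above the underside, near the centre of mass. x to the head, z up. From here: two black handles x -95 to -20, 44 wide together; steel waist x -20 to +25, 28 wide (y), grip here from above; roller head x +25 to +75, y -14 to +26.
- pliers_head (a point): Point of the pliers 50 mm ahead (+x) of pliers_grip.
- pipettor_grip (a point): Grip point in the body of the loose hand pipettor (140 g, 160 long, 26 high, lying flat), 13 mm above the underside, near the centre of mass. x to the barrel tip, z up. From here: grey body x -53 to +37, 30 wide (y), grip across y; white plunger x -70 to -53, 16 wide; finger hook x -51 to -33, out to y +34; white barrel x +37 to +90, 16 wide, underside 5 mm above the body's.
- pipettor_tip (a point): Point of the pipettor 85 mm ahead (+x) of pipettor_grip, in the barrel near its tip.
- bar (a joint): Travel (m) of the aluminium retaining bar along tray -x: 0 parked at the far end (bar centre at tray x +130 mm), 0.07 at its stop over the tools (tray x +60). About 1.5 N of friction; stays where left. Bar 20 mm in x, 226 in y, underside 30 and top 40 mm above the bench: it passes over seated tools, unseated ones block it.
- bar_knob (a point): Centre of the grey block knob on the middle of the bar, 24 mm in tray x, 16 mm in tray y, from 40 to 66 mm above the bench (this point 53 mm above it); grip it across y from above. Axes as the tray's; moves with the bar.
- rack: Bystander: loose white tube rack with four tubes, 120 x 200 mm, 45 mm high (98 with tubes); origin under its centre. Leave alone.
- reagent: Bystander: loose reagent bottle, 60 mm across, 120 mm tall; origin under its centre. Leave alone.
- wipes: Bystander: loose cardboard wipes box 80 x 140 x 60 mm high; origin under its centre. Leave alone.
- pliers: The loose pliers themselves; origin on the underside, 9 mm below pliers_grip, same axes.
- pipettor: The loose pipettor itself; origin on the underside, 13 mm below pipettor_grip, same axes.
Things that resemble listed ones, but are neither listed nor needed, are in the scene too. What is shaped like the pipettor but blue or turquoise is not meant.

How it is judged:
By the outcome, as a careful person would: the job done as asked, in the order asked, and still so for the second after the job is handed in, with the robot touching nothing.
It also fails if it takes over 58 s, if anything falls off the work surface, if the arm or the gripper's body presses on something with over 40 N, if the wrist force passes 120 N, or if a joint passes its speed limit or range.

## Robot

A 6-joint arm with a two-finger parallel gripper is mounted at the origin on the work surface. World frame = base frame: x ahead of the robot, y to its left, z up, the work surface at z = 0. Lengths are in m, angles in rad, forces in N, time in s.
With the tool pointing down it reaches from about 0.3 to 0.775 m from the base axis. Payload 14.6 kg.
Tool frame: the origin (TCP) lies at the very end of the fingers, on their centre line; the grasp point (between the pads) lies 19 mm behind it; z points along the fingers, y is the direction in which the jaws open and shut (so a half turn about z gives the same grasp; the last joint's range is limited). The gripper opens to 85 mm and grips with 20 to 120 N. Pads are 22 mm wide; open, the fingers measure 114 mm over their backs; the gripper's body (76 mm by 85 mm) begins 54 mm behind the grasp point. The pads swing forward as they close: fully open they stand 13 mm farther back than shut.
Start: joints at [1.11, 0.3, 1.521, -0, 1.321, -0.067], TCP at [0.211, 0.508, 0.207] pointing down, gripper open.
Joint ranges: [-3.03, 3.03], [-0.79, 2.21], [0.23, 2.52], [-1.04, 4.18], [0, 3.07], [-2.55, 2.55]. Speed limits (rad/s): [2.22, 2.22, 2.57, 3.14, 3.14, 3.14].

## Interface

Orientations are given as a 3x3 rotation matrix whose columns are the frame's x, y, z axes.
In Python, from plant import env gives the robot as it stands.
- The arm moves only by the tool move_arm, never from a script. Its argument "deltas" is a list of rows, each a list of 7 numbers: the turn, a rotation vector about the tool's x, y, z in rad, then the shift along the tool's x, y, z in m, then the closure, from -1 (fully open) to 1 (shut). In form: [[rx, ry, rz, tx, ty, tz, hand], ...]. A call has 1 to 5 rows; each row is the pose to reach, as a shift and turn from the pose commanded when the call began, along the tool's axes at that moment; what a row does not reach only later rows make up. A row lasts 1/10 s, in which the tool goes at most 50 mm and 8.59 degrees, less where a joint would pass 70% of its speed; a pose out of reach is approached as far as the arm can. A call with a gripper value outside its range is refused whole. The fingers move at their own pace and stop on an object; the grip force is fixed at half the most. Time passes only in rows, so rows that repeat a pose let the fingers close. It gives the time, the measured TCP pose, the force and the opening at its end, in the units of the state.
- env.observe(): the state, without advancing time (a new reading comes with each control period).
- env.read_camera(name): name is "side" or "top"; returns (picture, depth): 384x512x3 uint8, blue, green, red; 384x512 float32, m along the optical axis (not along the pixel's ray), 0 where there is no reading.
- env.camera_params(name): a dict with "K" (3x3 intrinsics, pixels), "origin" and "rotation" of the camera in the world. Camera axes: x right, y up, looking along -z (the intrinsics and any distortion apply to the point x, -y, -z); pixel columns grow to the right and rows downward; lengths in m; the calibration is good to about 2 mm. A picture is of the moment at which its call begins. camera_params takes no time and is no camera call.
- env.close_job(): hands the job in, once; it reports no verdict.
Trained networks look in the newest picture that a camera, given by its name, has taken for a name from the list of things; names that differ only in an ending like _2 or _b are one class to them, and where a whole thing is asked for, a point or a joint stands for the part that bears it (a point fixed in the world has none). Each returns a list of dicts, best first, with "p" (0 to 1); they miss things now and then, are a little off and sometimes report something else, mostly with a low value. They report only what shows in the picture. A call takes as long as a camera call. They do not tell look-alikes from the thing itself.
- env.search_frame(target, camera): "point" ([x, y, z] in m, in world coordinates, good to about 4 mm: the middle of the surface that is visible of it).
The state is a dict: "time_s": time; "qpos": joint angles; "dq": joint speeds; "tau": joint torques, N m; "eef_pos": TCP position; "tool_rot": TCP orientation; "ft_force": force on the tool from outside, world axes, zero at the start; "moment": the same for the moment, N m; "width": opening from 0.0 (shut) to 1.0 (fully open).
Only numpy, scipy, OpenCV 4.12 (cv2) and the standard library are available. Lean on these libraries where they do the work, as an engineer would, in place of code of your own. Each camera call takes 0.05 s, during which the arm holds its last target. There are 200 camera calls.

## Working session

There is one attempt and no reset: what is moved stays moved. The work goes in short steps, Python scripts to look and compute and a tool call to move; the robot and the scene stay as the last step left them, time stands still between calls to the robot, and variables do not carry over. Pictures are saved under pics/ and viewed, about 8 in all and at most 12, crops included, and the job is handed in when it is done.

Besides the shell and the picture viewer there is one more tool, called by a JSON object that holds its "name" and its "arguments". move_arm: Moves the arm, as the interface text tells. Its arguments: {"type":"object","properties":{"deltas":{"type":"array"}},"required":["deltas"]}

```bash
ls; mkdir -p pics; cat > h.py <<'E'
import numpy as np,cv2
from plant import env
def grab(c):
    p,d=env.read_camera(c); P=env.camera_params(c); return p,d,P
def world(u,v,d,P):
    K=np.array(P["K"]);n=cv2.undistortPoints(np.array([[[u,v]]],float),K,np.array(P.get("dist",[0,0,0,0.])))[0,0]
    return np.array(P["origin"])+np.array(P["rotation"])@np.array([n[0]*d,-n[1]*d,-d])
def pix(X,P):
    c=np.array(P["rotation"]).T@(np.array(X)-np.array(P["origin"]));K=np.array(P["K"]);q=K@np.array([c[0],-c[1],-c[2]]);return q[:2]/q[2]
def xyzmap(d,P):
    h,w=d.shape;u,v=np.meshgrid(np.arange(w),np.arange(h));K=np.array(P["K"])
    c=np.stack([(u-K[0,2])/K[0,0]*d,-(v-K[1,2])/K[1,1]*d,-d],-1)
    return c@np.array(P["rotation"]).T+np.array(P["origin"])
E
python3 - <<'E'
from h import *
for c in("top","side"):
    p,d,P=grab(c);print(c,P)
    cv2.imwrite(f"pics/{c}0.png",p);np.savez(f"{c}0.npz",p=p,d=d)
    for t in["tray","pliers_grip","pliers_head","pipettor_grip","pipettor_tip","bar_knob"]:
        for r in env.search_frame(t,c)[:4]:print(c,t,np.round(r["point"],3),round(r["p"],2),np.round(pix(r["point"],P)))
s=env.observe();print(s["time_s"],s["tool_rot"],s["eef_pos"],s["width"])
E
```

```text
pics
top {'K': array([[348.43244766,   0.        , 252.30153401],
       [  0.        , 348.43244766, 194.33994122],
       [  0.        ,   0.        ,   1.        ]]), 'origin': array([ 0.43632382, -0.05403396,  1.1586276 ]), 'rotation': array([[-0.01052619,  0.99265445, -0.12052526],
       [-0.99990652, -0.0093972 ,  0.00993178],
       [ 0.00872623,  0.12061854,  0.99266058]])}
top tray [0.51  0.238 0.019] 0.92 [160. 215.]
top pliers_grip [ 0.542 -0.057  0.014] 0.95 [250. 204.]
top pliers_grip [0.508 0.24  0.018] 0.51 [159. 216.]
top pliers_head [ 0.54  -0.055  0.02 ] 0.57 [249. 205.]
top pliers_head [0.603 0.207 0.036] 0.22 [168. 186.]
top pipettor_grip [ 0.5   -0.366  0.021] 0.97 [344. 216.]
top pipettor_grip [ 0.398 -0.218  0.028] 0.72 [301. 248.]
top pipettor_grip [ 0.358 -0.419  0.025] 0.7 [363. 260.]
top pipettor_tip [ 0.357 -0.424  0.024] 0.96 [365. 260.]
top pipettor_tip [ 0.498 -0.362  0.025] 0.95 [344. 217.]
top pipettor_tip [ 0.4   -0.214  0.026] 0.73 [299. 247.]
top pipettor_tip [ 0.544 -0.054  0.018] 0.73 [249. 204.]
top bar_knob [0.603 0.21  0.041] 0.91 [167. 186.]
[... 514 characters left out ...]
.375  0.023] 0.54 [262. 311.]
side pliers_head [ 0.534 -0.062  0.016] 0.88 [237. 216.]
side pipettor_grip [ 0.401 -0.224  0.018] 0.91 [201. 271.]
side pipettor_grip [ 0.351 -0.43   0.026] 0.58 [197. 352.]
side pipettor_grip [ 0.502 -0.373  0.023] 0.56 [262. 311.]
side pipettor_tip [ 0.392 -0.224  0.021] 0.98 [197. 271.]
side pipettor_tip [ 0.502 -0.374  0.025] 0.76 [262. 310.]
side pipettor_tip [ 0.358 -0.436  0.023] 0.73 [201. 355.]
side bar_knob [0.599 0.184 0.042] 0.76 [237. 153.]
0.7 [[-9.23443791e-01  3.83733717e-01 -7.43811767e-06]
 [ 3.83733717e-01  9.23443790e-01 -2.65787589e-05]
 [-3.33048236e-06 -2.73982464e-05 -1.00000000e+00]] [0.21104084 0.50788411 0.20727112] 1.0012068153617997
```

```bash
python3 - <<'E'
import cv2
p=cv2.imread("pics/top0.png")
cv2.imwrite("pics/top0b.png",cv2.resize(p[130:310,110:400],None,fx=2.75,fy=2.75,interpolation=cv2.INTER_CUBIC))
E
```

```text
(no output)
```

View pics/top0.png

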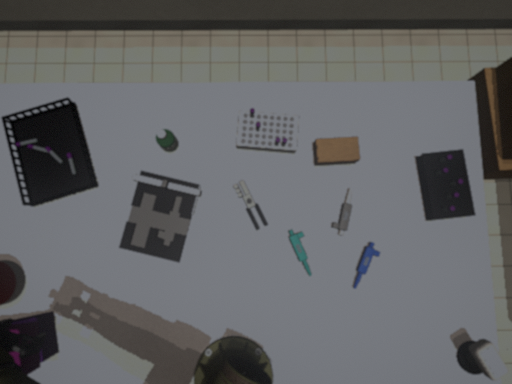

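View pics/top0b.png

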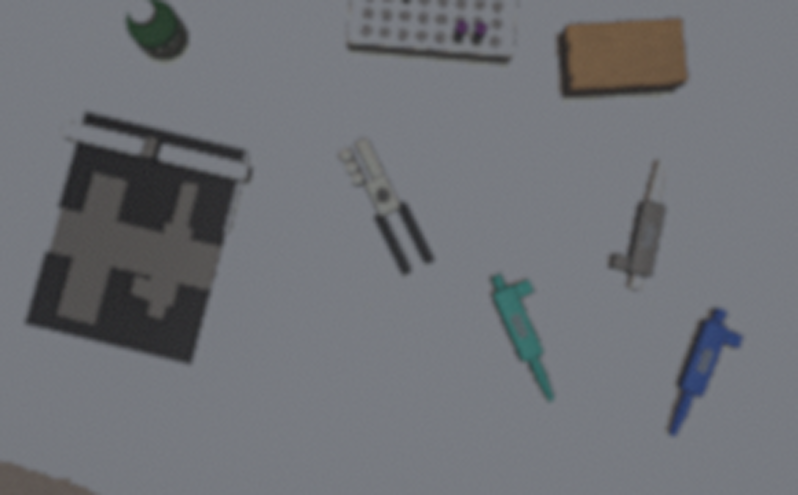

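The top view shows the tray at (160,218), with its bar parked at the upper end. The pliers are at (250,204). There are three pipettor shapes: turquoise (301,248), blue (363,260) and grey/white (344,217). The grey one with the white barrel fits the description, and the enlarged crop confirms it.

```bash
cat > fit.py <<'E'
from h import *
from scipy.optimize import minimize
# tool outlines (own frame, m) in mm ; z of the top outline
PL=[np.array(a)/1000. for a in ([[-20,-14],[25,-14],[25,14],[-20,14]],[[25,-14],[75,-14],[75,26],[25,26]],[[-95,-22],[-20,-22],[-20,22],[-95,22]])]
PI=[np.array(a)/1000. for a in ([[-53,-15],[37,-15],[37,15],[-53,15]],[[-70,-8],[-53,-8],[-53,8],[-70,8]],[[-51,15],[-33,15],[-33,34],[-51,34]],[[37,-8],[90,-8],[90,8],[37,8]])]
def stats(mask_pts): 
    xy=mask_pts[:,:2]; c=xy.mean(0); w,V=np.linalg.eigh(np.cov((xy-c).T)); a=V[:,1]; t=(xy-c)@a; s=(xy-c)@V[:,0]
    return c,a,(t.min(),t.max()),(s.min(),s.max())
E
python3 - <<'E'
from fit import *
vis=[]
for c in("top","side"):
    z=np.load(f"{c}0.npz");p,d=z["p"],z["d"];P=env.camera_params(c);X=xyzmap(d,P)
    bg=(d>0)&(np.hypot(X[...,0]-.5,X[...,1]+.1)<.6)
    flat=X[bg][:,2];print(c,"table z med",np.median(flat),"mad",np.median(abs(flat-np.median(flat))))
    for n,ctr,R in(("pliers",(.54,-.058),.12),("pip",(.5,-.367),.12),("tray",(.506,.23),.18)):
        m=(np.hypot(X[...,0]-ctr[0],X[...,1]-ctr[1])<R)&(d>0)
        hm=m&(X[...,2]>(.006 if n!="tray" else .011))&(X[...,2]<.05)
        k,l,st,_=cv2.connectedComponentsWithStats(hm.astype(np.uint8));b=1+np.argmax(st[1:,4]);q=X[l==b]
        cc,a,t,s=stats(q);print(c,n,len(q),np.round(cc,4),np.degrees(np.arctan2(a[1],a[0])).round(1),np.round(t,3),np.round(s,3),"z",np.percentile(q[:,2],[5,50,95]).round(4))
        u=np.argwhere(m);r0,c0=u.min(0);r1,c1=u.max(0)
        A=cv2.resize(p[r0:r1,c0:c1],(260,260),interpolation=cv2.INTER_CUBIC);
        H=np.clip((X[r0:r1,c0:c1,2]+.005)/.05*255,0,255).astype(np.uint8);H=cv2.applyColorMap(cv2.resize(H,(260,260),interpolation=0),2)
        A=cv2.convertScaleAbs(A,alpha=1.8)
        vis.append((A,H))
cv2.imwrite("pics/v1.png",cv2.resize(np.vstack([np.hstack([a for x in vis[:3] for a in x][:]),np.hstack([a for x in vis[3:] for a in x])]),(800,268)))
cv2.imwrite("pics/v2.png",np.vstack([np.hstack([v[0] for v in vis[3:]]),np.hstack([v[1] for v in vis[3:]])]))
E
```

```text
top table z med 0.00018587911196910056 mad 0.0019136323618942352
top pliers 442 [ 0.5414 -0.0585] -152.3 [-0.085  0.084] [-0.023  0.022] z [0.0132 0.0173 0.021 ]
top pip 401 [ 0.5044 -0.3648] 162.1 [-0.093  0.067] [-0.028  0.021] z [0.0139 0.0228 0.0285]
top tray 1896 [0.5818 0.2174] 74.2 [-0.109  0.117] [-0.056  0.068] z [0.0124 0.0164 0.0409]
side table z med 8.114585157192877e-05 mad 0.0014897390785144626
side pliers 669 [ 0.539  -0.0626] -151.9 [-0.089  0.081] [-0.028  0.022] z [0.0077 0.0163 0.0196]
side pip 949 [ 0.5042 -0.3716] 164.2 [-0.09   0.067] [-0.034  0.016] z [0.0093 0.0223 0.0273]
side tray 1269 [0.5772 0.2046] 77.4 [-0.099  0.127] [-0.057  0.067] z [0.0126 0.016  0.0407]
```

View pics/v2.png

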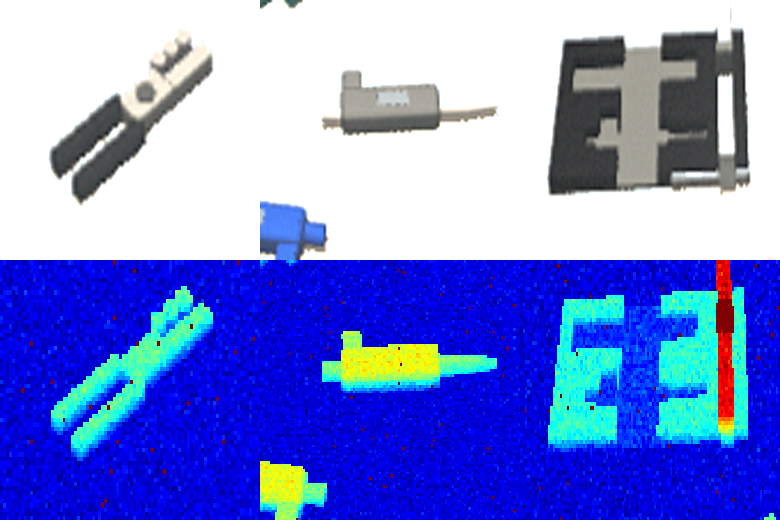

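The side view confirms the pliers, the grey pipettor and the tray pockets, and the depth is clean. Next I fit the height models.

```bash
cat >> fit.py <<'E'
from scipy.optimize import differential_evolution
def rect(q,a,b,c,d,g=0): return (q[:,0]>a-g)&(q[:,0]<b+g)&(q[:,1]>c-g)&(q[:,1]<d+g)
def pl_mask(q,g=0): return rect(q,-20,25,-14,14,g)|rect(q,25,75,-14,26,g)|(rect(q,-95,-20,-22,22,g)&(True if g else (abs(q[:,1])>5)))
def h_pl(q):
    h=np.zeros(len(q)); h[rect(q,-95,-20,-22,22)&(abs(q[:,1])>7)]=18;h[rect(q,-20,25,-14,14)]=18;h[rect(q,25,75,-14,14)]=18;h[rect(q,28,62,17,26)]=16;return h
def pi_mask(q,g=0): return rect(q,-53,37,-15,15,g)|rect(q,-70,-53,-8,8,g)|rect(q,-51,-33,15,34,g)|rect(q,37,90,-8,8,g)
def h_pi(q):
    h=np.zeros(len(q)); h[rect(q,-70,-53,-8,8)]=20;h[rect(q,37,90,-8,8)]=20;h[rect(q,-51,-33,15,34)]=19;h[rect(q,-53,37,-15,15)]=26;return h
def h_tr(q):
    h=np.zeros(len(q)); h[rect(q,-115,147,-100,100)]=16
    h[rect(q,-27,27,-100,100)|pl_mask(q-[0,45],3)|pi_mask(q+[0,45],3)]=4;return h
def fit(X,d,hf,x0,R,zmax,dz=0):
    m=(np.hypot(X[...,0]-x0[0],X[...,1]-x0[1])<R)&(d>0)&(X[...,2]<zmax)&(X[...,2]>-.02); q=X[m]*1000
    def cost(v):
        c,s=np.cos(v[2]),np.sin(v[2]);r=(q[:,:2]-np.array(v[:2])*1000)
        return np.minimum(abs(q[:,2]-dz-hf(np.c_[c*r[:,0]+s*r[:,1],-s*r[:,0]+c*r[:,1]])),8).mean()
    r=differential_evolution(cost,[(x0[0]-.03,x0[0]+.03),(x0[1]-.03,x0[1]+.03),(x0[2]-.2,x0[2]+.2)],seed=1,popsize=20,maxiter=80,tol=1e-6)
    return r.x,r.fun
E
python3 - <<'E'
from fit import *
for c in("top","side"):
    z=np.load(f"{c}0.npz");d=z["d"];P=env.camera_params(c);X=xyzmap(d,P)
    for n,hf,x0,R,zm in(("pl",h_pl,(.545,-.06,.49),.13,.04),("pi",h_pi,(.5,-.367,-.29),.13,.04),("tr",h_tr,(.5,.235,-.25),.2,.025)):
        v,f=fit(X,d,hf,x0,R,zm);print(c,n,np.round(v[:2],4),np.degrees(v[2]).round(2),round(f,2))
    m=(X[...,2]>.058)&(X[...,2]<.072)&(np.hypot(X[...,0]-.6,X[...,1]-.2)<.06);print("knob",X[m].mean(0).round(4),m.sum())
E
```

```text
top pl [ 0.5537 -0.0541] 26.03 1.91
top pi [ 0.5065 -0.371 ] -15.31 1.97
top tr [0.4932 0.2439] -14.35 1.9
knob [0.6065 0.2136 0.0646] 41
side pl [ 0.552  -0.0521] 26.11 1.75
side pi [ 0.508  -0.3681] -13.49 1.59
side tr [0.493  0.2475] -14.05 1.83
knob [0.607  0.2123 0.0639] 37
```

```bash
cat > go.py <<'E'
# usage: go.py x y z yaw_deg(tool y) -> remaining delta in tool axes
import sys
from h import *
from scipy.spatial.transform import Rotation as R
x,y,z,a=map(float,sys.argv[1:5]);a=np.radians(a)
s=env.observe();T=np.array(s["tool_rot"])
Y=np.array([np.cos(a),np.sin(a),0]);Z=np.array([0,0,-1.]);G=np.c_[np.cross(Y,Z),Y,Z]
print("rot",R.from_matrix(T.T@G).as_rotvec().round(4),"shift",(T.T@(np.array([x,y,z])-s["eef_pos"])).round(4),"| t",round(s["time_s"],2),"q",np.round(s["qpos"],2),"F",np.round(s["ft_force"],1),"w",round(s["width"],3),"pos",np.round(s["eef_pos"],4))
E
python3 go.py .553 -.053 .15 116.1
```

```text
rot [-0.     -0.     -0.8494] shift [-0.531  -0.3867  0.0573] | t 0.7 q [ 1.11  0.3   1.52 -0.    1.32 -0.07] F [-0.7  0.   0.4] w 1.001 pos [0.211  0.5079 0.2073]
```

{"name": "move_arm", "arguments": {"deltas": [[0,0,-0.15,-0.04,-0.029,0,0],[0,0,-0.3,-0.08,-0.058,0,0],[0,0,-0.45,-0.12,-0.087,0,0],[0,0,-0.6,-0.16,-0.116,0,0],[0,0,-0.72,-0.2,-0.145,0,0]]}}

```text
time_s: 1.2
eef_pos: [0.3295, 0.3149, 0.2075]
tool_rot: [[-0.959, -0.283, 0.0], [-0.283, 0.959, 0.0], [-0.001, 0.0, -1.0]]
ft_force: [0.2, -0.0, 0.2]
width: 0.502
```

```bash
python3 go.py .553 -.053 .15 116.1
```

```text
rot [ 1.000e-04  6.000e-04 -1.688e-01] shift [-0.1103 -0.4161  0.0575] | t 1.2 q [ 0.68  0.09  1.77 -0.    1.28 -1.18] F [ 0.2 -0.   0.2] w 0.502 pos [0.3295 0.3149 0.2075]
```

{"name": "move_arm", "arguments": {"deltas": [[0,0,-0.05,-0.01,-0.047,0,0],[0,0,-0.1,-0.02,-0.094,0,0],[0,0,-0.13,-0.03,-0.141,0.01,0],[0,0,-0.13,-0.04,-0.188,0.02,0],[0,0,-0.13,-0.05,-0.235,0.03,0]]}}

```text
time_s: 1.7
eef_pos: [0.4428, 0.1026, 0.1773]
tool_rot: [[-0.917, -0.4, 0.001], [-0.4, 0.917, 0.0], [-0.001, -0.0, -1.0]]
ft_force: [0.9, 0.7, 0.4]
width: 0.501
```

{"name": "move_arm", "arguments": {"deltas": [[0,0,0,-0.015,-0.045,0.01,0],[0,0,0,-0.03,-0.09,0.02,0],[0,0,0,-0.045,-0.135,0.027,0],[0,0,0,-0.06,-0.158,0.027,0],[0,0,0,-0.06,-0.158,0.027,0]]}}

```text
time_s: 2.2
eef_pos: [0.5619, -0.0185, 0.1496]
tool_rot: [[-0.918, -0.397, -0.0], [-0.397, 0.918, -0.0], [0.0, -0.0, -1.0]]
ft_force: [0.1, 1.1, 0.4]
width: 0.501
```

```bash
python3 go.py .553 -.053 .15 116.1
```

```text
rot [ 0.     -0.0004 -0.047 ] shift [ 0.0218 -0.0281 -0.0004] | t 2.2 q [-0.1   0.38  1.55 -0.    1.21 -2.08] F [0.1 1.1 0.4] w 0.501 pos [ 0.5619 -0.0185  0.1496]
```

{"name": "move_arm", "arguments": {"deltas": [[0,0,-0.047,0.022,-0.028,0.03,0],[0,0,-0.047,0.022,-0.028,0.07,0],[0,0,-0.047,0.022,-0.028,0.11,0],[0,0,-0.047,0.022,-0.028,0.11,0],[0,0,-0.047,0.022,-0.028,0.11,0]]}}

```text
time_s: 2.7
eef_pos: [0.5515, -0.0504, 0.0414]
tool_rot: [[-0.897, -0.443, -0.0], [-0.443, 0.897, 0.0], [0.0, 0.0, -1.0]]
ft_force: [0.5, -0.8, 0.6]
width: 0.498
```

```bash
python3 go.py .553 -.053 .004 116.1; python3 - <<'E'
from h import *
p,d,P=grab("side");u,v=pix((.553,-.053,.03),P).astype(int);q=p[v-55:v+45,u-70:u+70]
cv2.imwrite("pics/g1.png",cv2.convertScaleAbs(cv2.resize(q,None,fx=5,fy=5,interpolation=cv2.INTER_CUBIC),alpha=1.5))
E
```

```text
rot [ 0.     -0.      0.0032] shift [-0.0002 -0.0031  0.0374] | t 2.7 q [-0.16  0.5   1.66  0.    0.98 -2.19] F [ 0.5 -0.8  0.6] w 0.498 pos [ 0.5515 -0.0504  0.0414]
```

View pics/g1.png

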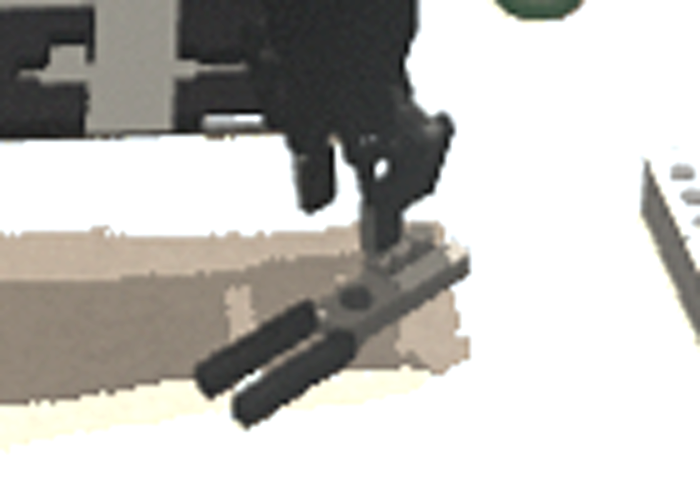

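The fingers straddle the waist: tips at crop (315,210) and (380,250), waist bolt at (355,297). I'm going down.

{"name": "move_arm", "arguments": {"deltas": [[0,0,0,0,-0.002,0.014,0],[0,0,0,0,-0.002,0.022,0],[0,0,0,0,-0.002,0.03,0],[0,0,0,0,-0.002,0.034,0],[0,0,0,0,-0.002,0.036,0]]}}

```text
time_s: 3.25
eef_pos: [0.5521, -0.0525, 0.0038]
tool_rot: [[-0.897, -0.442, -0.001], [-0.442, 0.897, 0.0], [0.0, 0.0, -1.0]]
ft_force: [0.3, -0.1, -0.8]
width: 0.5
```

{"name": "move_arm", "arguments": {"deltas": [[0,0,0,0,0,0,0],[0,0,0,0,0,0,0.2],[0,0,0,0,0,0,0.4],[0,0,0,0,0,0,0.8],[0,0,0,0,0,0,0.8]]}}

```text
time_s: 3.75
eef_pos: [0.5523, -0.0526, 0.0045]
tool_rot: [[-0.897, -0.442, 0.0], [-0.442, 0.897, -0.0], [-0.0, -0.0, -1.0]]
ft_force: [-0.3, 0.3, -0.1]
width: 0.102
```

```bash
python3 - <<'E'
from fit import *
p,d,P=grab("side");X=xyzmap(d,P);v,f=fit(X,d,h_pl,(.553,-.053,.455),.13,.024);print(v,f)
u,v=pix((.553,-.053,.03),P).astype(int);q=p[v-55:v+45,u-70:u+70]
a=cv2.resize(q,None,fx=4,fy=4,interpolation=cv2.INTER_CUBIC)
p,d,P=grab("top");X=xyzmap(d,P)
u,v=pix((.553,-.053,.03),P).astype(int);q=p[v-50:v+50,u-50:u+50];b=cv2.resize(q,(240,400))
cv2.imwrite("pics/g2.png",cv2.convertScaleAbs(np.hstack([a,b]),alpha=1.5))
E
```

```text
[ 0.55293109 -0.05182902  0.45241375] 1.7993715670741037
```

View pics/g2.png

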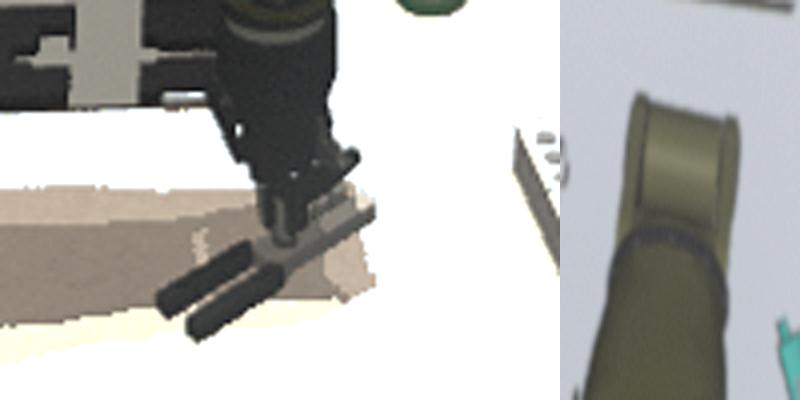

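```bash
python3 - <<'E'
from h import *
p,d,P=grab("side");X=xyzmap(d,P)
u0,v0=pix((.553,-.053,.03),P).astype(int)-[70,55]
u=u0+72
for u in(u0+66,u0+69,u0+71):
  for v in range(v0+40,v0+66,2):print(u-u0,v-v0,X[v,u].round(3),p[v,u])
E
```

```text
66 40 [ 0.546 -0.039  0.076] [35 34 33]
66 42 [ 0.543 -0.05   0.079] [34 34 34]
66 44 [ 0.543 -0.05   0.072] [35 36 35]
66 46 [ 0.543 -0.049  0.065] [44 47 46]
66 48 [ 0.542 -0.053  0.061] [37 35 36]
66 50 [ 0.542 -0.052  0.053] [36 37 37]
66 52 [ 0.541 -0.054  0.048] [36 36 36]
66 54 [ 0.541 -0.053  0.04 ] [38 39 38]
66 56 [ 0.541 -0.052  0.033] [39 41 40]
66 58 [ 0.543 -0.046  0.019] [78 85 90]
66 60 [ 0.54  -0.056  0.021] [66 69 72]
66 62 [ 0.539 -0.06   0.019] [65 71 71]
66 64 [ 0.537 -0.066  0.017] [66 71 73]
69 40 [ 0.545 -0.076  0.105] [33 34 32]
69 42 [ 0.545 -0.074  0.097] [35 35 34]
69 44 [ 0.546 -0.071  0.088] [37 36 37]
69 46 [ 0.547 -0.066  0.077] [37 37 36]
69 48 [ 0.546 -0.068  0.072] [37 37 36]
69 50 [ 0.547 -0.065  0.063] [56 57 58]
69 52 [ 0.547 -0.064  0.055] [54 56 56]
69 54 [ 0.547 -0.062  0.047] [56 58 58]
69 56 [ 0.547 -0.064  0.041] [55 58 58]
69 58 [ 0.547 -0.063  0.033] [55 58 59]
69 60 [ 0.548 -0.055  0.019] [43 43 44]
69 62 [ 0.546 -0.063  0.019] [65 68 70]
69 64 [ 0.544 -0.072  0.02 ] [66 71 73]
71 40 [ 0.552 -0.069  0.099] [37 36 34]
71 42 [ 0.551 -0.071  0.094] [36 36 35]
71 44 [ 0.551 -0.072  0.088] [34 35 33]
71 46 [ 0.551 -0.073  0.082] [36 36 35]
71 48 [ 0.55  -0.075  0.077] [38 36 36]
71 50 [ 0.552 -0.067  0.064] [39 40 38]
71 52 [ 0.551 -0.07   0.059] [40 42 42]
71 54 [ 0.552 -0.064  0.047] [44 46 45]
71 56 [ 0.551 -0.068  0.044] [44 45 45]
71 58 [ 0.551 -0.066  0.034] [51 53 51]
71 60 [ 0.553 -0.058  0.02 ] [48 48 49]
71 62 [ 0.551 -0.066  0.02 ] [63 65 67]
71 64 [ 0.55  -0.069  0.016] [64 67 70]
```

The fingers shut above the pliers. Depth puts the real tips at about z 0.030 while the reported TCP z is 0.0045, so the tips sit some 25 mm higher than reported. I'll open again and go down stepwise, watching the force.

{"name": "move_arm", "arguments": {"deltas": [[0,0,0,0,0,0,-0.3],[0,0,0,0,0,0,-0.3],[0,0,0,0,0,0,-0.3],[0,0,0,0,0,0.004,-0.3],[0,0,0,0,0,0.008,-0.3]]}}

```text
time_s: 4.4
eef_pos: [0.5522, -0.0526, -0.004]
tool_rot: [[-0.897, -0.442, 0.0], [-0.442, 0.897, -0.0], [-0.0, -0.0, -1.0]]
ft_force: [-0.3, -0.5, -0.8]
width: 0.647
```

{"name": "move_arm", "arguments": {"deltas": [[0,0,0,0,0,0.003,-0.3],[0,0,0,0,0,0.006,-0.3],[0,0,0,0,0,0.009,-0.3],[0,0,0,0,0,0.009,-0.3]]}}

```text
time_s: 4.8
eef_pos: [0.552, -0.0525, -0.0132]
tool_rot: [[-0.897, -0.442, -0.001], [-0.442, 0.897, 0.0], [0.001, 0.0, -1.0]]
ft_force: [0.3, -0.2, 0.3]
width: 0.649
```

```bash
python3 - <<'E'
from h import *
p,d,P=grab("side");X=xyzmap(d,P)
s=env.observe();print(s["eef_pos"],s["width"],s["ft_force"])
m=(p.max(-1)<75)&(np.hypot(X[...,0]-.553,X[...,1]+.055)<.06)
u0,v0=pix((.553,-.053,.03),P).astype(int)-[70,55]
cv2.imwrite("pics/g3.png",cv2.convertScaleAbs(cv2.resize(p[v0:v0+100,u0:u0+140],None,fx=5,fy=5,interpolation=cv2.INTER_CUBIC),alpha=1.8))
E
```

```text
[ 0.55210825 -0.05252099 -0.01290948] 0.6483591872282252 [ 1.13597495 -0.54557607 -0.5974553 ]
```

View pics/g3.png

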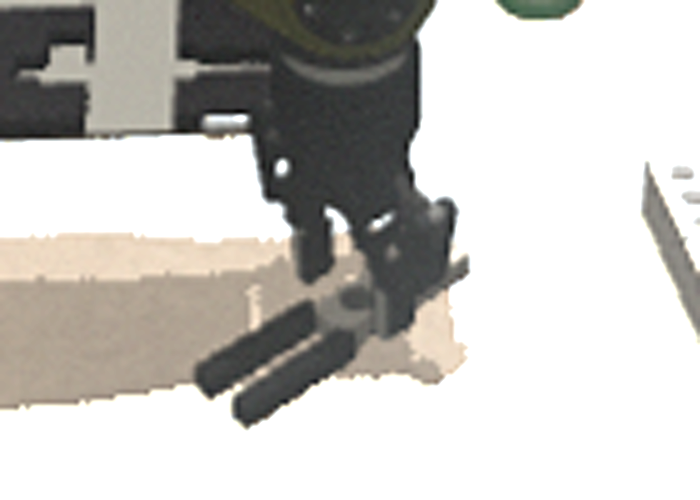

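Near finger at (390,320) and far finger at (315,270), on either side of the waist but still high. A bit lower, then close.

{"name": "move_arm", "arguments": {"deltas": [[0,0,0,0,0,0.003,-0.3],[0,0,0,0,0,0.006,-0.3],[0,0,0,0,0,0.008,-0.3],[0,0,0,0,0,0.008,0],[0,0,0,0,0,0.008,0.2]]}}

```text
time_s: 5.35
eef_pos: [0.5522, -0.0525, -0.0207]
tool_rot: [[-0.897, -0.442, -0.0], [-0.442, 0.897, 0.0], [0.0, 0.0, -1.0]]
ft_force: [0.2, -0.5, -0.0]
width: 0.396
```

{"name": "move_arm", "arguments": {"deltas": [[0,0,0,0,0,0,0.4],[0,0,0,0,0,0,0.6],[0,0,0,0,0,0,0.8],[0,0,0,0,0,0,0.8]]}}

```text
time_s: 5.75
eef_pos: [0.5524, -0.0526, -0.0203]
tool_rot: [[-0.897, -0.442, 0.0], [-0.442, 0.897, -0.0], [-0.0, -0.0, -1.0]]
ft_force: [-1.2, 0.8, 6.1]
width: 0.311
```

{"name": "move_arm", "arguments": {"deltas": [[0,0,0,0,0,-0.01,0.8],[0,0,0,0,0,-0.03,0.8],[0,0,0,0,0,-0.06,0.8],[0,0,0,0,0,-0.1,0.8],[0,0,0,0,0,-0.1,0.8]]}}

```text
time_s: 6.25
eef_pos: [0.5546, -0.0529, 0.0847]
tool_rot: [[-0.897, -0.442, 0.008], [-0.442, 0.897, -0.001], [-0.007, -0.005, -1.0]]
ft_force: [-0.6, 0.8, -2.0]
width: 0.309
```

```bash
python3 go.py .493 .2457 .09 75.8
```

```text
rot [-0.0022  0.0079  0.7061] shift [-0.0769  0.295  -0.0062] | t 6.25 q [-0.16  0.44  1.63 -0.    1.06 -2.19] F [-0.6  0.8 -2. ] w 0.309 pos [ 0.5546 -0.0529  0.0847]
```

{"name": "move_arm", "arguments": {"deltas": [[0,0,0.1,-0.012,0.038,-0.005,0.8],[0,0,0.24,-0.024,0.076,-0.005,0.8],[0,0,0.38,-0.036,0.114,-0.005,0.8],[0,0,0.52,-0.048,0.152,-0.005,0.8],[0,0,0.66,-0.06,0.19,-0.005,0.8]]}}

```text
time_s: 6.75
eef_pos: [0.5212, 0.1458, 0.084]
tool_rot: [[-0.979, 0.206, -0.001], [0.206, 0.979, -0.0], [0.001, -0.0, -1.0]]
ft_force: [-0.2, 0.4, -1.7]
width: 0.312
```

```bash
python3 go.py .504 .289 .09 75.8
```

```text
rot [-0.0003 -0.0006  0.0401] shift [ 0.0464  0.1365 -0.006 ] | t 6.75 q [ 0.21  0.42  1.67 -0.    1.06 -1.16] F [-0.2  0.4 -1.7] w 0.312 pos [0.5212 0.1458 0.084 ]
```

{"name": "move_arm", "arguments": {"deltas": [[0,0,0.04,0.013,0.04,0,0.8],[0,0,0.04,0.026,0.08,0,0.8],[0,0,0.04,0.04,0.118,0,0.8],[0,0,0.04,0.04,0.118,0,0.8],[0,0,0.04,0.04,0.118,0,0.8]]}}

```text
time_s: 7.25
eef_pos: [0.5058, 0.2684, 0.0838]
tool_rot: [[-0.971, 0.238, -0.001], [0.238, 0.971, -0.001], [0.001, -0.001, -1.0]]
ft_force: [0.6, -0.8, -2.4]
width: 0.312
```

```bash
python3 go.py .504 .289 .03 75.8
```

```text
rot [-0.0008 -0.0008  0.0077] shift [0.0066 0.0196 0.0537] | t 7.25 q [ 0.42  0.48  1.58 -0.    1.09 -0.91] F [ 0.6 -0.8 -2.4] w 0.312 pos [0.5058 0.2684 0.0838]
```

{"name": "move_arm", "arguments": {"deltas": [[0,0,0.008,0.0066,0.0196,0.02,0.8],[0,0,0.008,0.0066,0.0196,0.05,0.8],[0,0,0.008,0.0066,0.0196,0.072,0.8],[0,0,0.008,0.0066,0.0196,0.072,0.8],[0,0,0.008,0.0066,0.0196,0.072,0.8]]}}

```text
time_s: 7.75
eef_pos: [0.5051, 0.2878, 0.0128]
tool_rot: [[-0.969, 0.248, -0.0], [0.248, 0.969, -0.0], [0.0, -0.0, -1.0]]
ft_force: [0.1, 1.4, -2.1]
width: 0.307
```

```bash
python3 go.py .504 .289 .012 75.8;  python3 - <<'E'
from fit import *
ims=[]
for c in("side","top"):
    p,d,P=grab(c);X=xyzmap(d,P);np.savez(f"{c}1.npz",p=p,d=d)
    u0,v0=pix((.495,.26,.03),P).astype(int)
    ims.append(cv2.resize(p[v0-60:v0+60,u0-60:u0+60],(400,400),interpolation=cv2.INTER_CUBIC))
    # pliers held: use points z .022...052 except gripper
    v,f=fit(X,d,h_tr,(.493,.2457,-.248),.2,.021);print(c,"tray",v,f)
    hp=lambda q:h_pl(q)+np.where(h_pl(q)>0,33,0)
    m=(X[...,2]>.04)&(X[...,2]<.066)&(np.hypot(X[...,0]-.504,X[...,1]-.289)<.13);print(m.sum(),np.percentile(X[m][:,2],[10,50,90]))
cv2.imwrite("pics/h1.png",cv2.convertScaleAbs(np.hstack(ims),alpha=1.8))
E
```

```text
rot [-0.0002 -0.0001 -0.0032] shift [0.0014 0.0009 0.0008] | t 7.75 q [ 0.45  0.59  1.59 -0.    0.96 -0.86] F [ 0.1  1.4 -2.1] w 0.307 pos [0.5051 0.2878 0.0128]
side tray [ 0.49293981  0.24684956 -0.25097736] 1.8225637753328092
520 [0.04156508 0.04883132 0.05445976]
top tray [ 0.49318792  0.24367837 -0.25009016] 1.8665403098066482
289 [0.04069998 0.04964418 0.0549157 ]
```

View pics/h1.png

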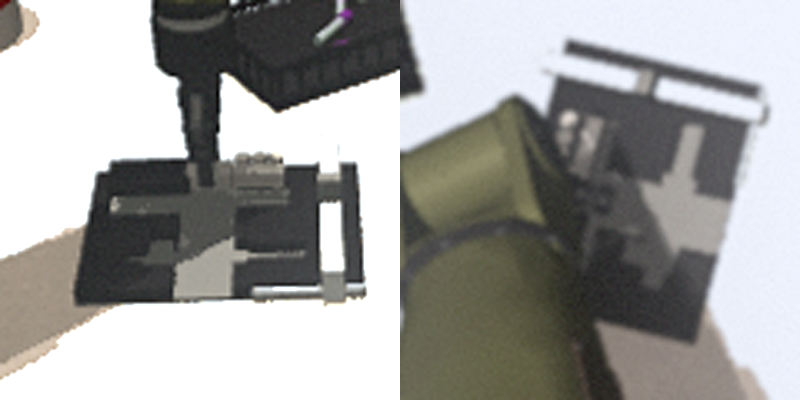

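```bash
python3 - <<'E'
from fit import *
for c in("side","top"):
    z=np.load(f"{c}1.npz");d=z["d"];P=env.camera_params(c);X=xyzmap(d,P).copy()
    Z=X[...,2]; bad=((Z>.03)&(Z<.043))|(Z>.058); d2=np.where(bad,0,d)
    X[...,2]=np.where(Z>.04,.018,0)
    r=np.hypot(X[...,0]-.505,X[...,1]-.288)
    v,f=fit(X,d2,h_pl,(.505,.288,-.25),.11,.02);print(c,v,f,((d2>0)&(r<.11)&(Z>.04)).sum())
E
```

```text
side [ 0.50315018  0.28403508 -0.28073339] 1.0777142857142856 0
top [ 0.5075085   0.29750287 -0.2529469 ] 0.42649434571890144 0
```

{"name": "move_arm", "arguments": {"deltas": [[0,0,-0.002,0.002,0.0012,0.006,0.8],[0,0,-0.002,0.002,0.0012,0.013,0.8],[0,0,-0.002,0.002,0.0012,0.015,0.8],[0,0,-0.002,0.002,0.0012,0.018,0.8],[0,0,-0.002,0.002,0.0012,0.02,0.8]]}}

```text
time_s: 8.35
eef_pos: [0.503, 0.2903, -0.0079]
tool_rot: [[-0.969, 0.245, -0.0], [0.245, 0.969, -0.0], [0.0, -0.0, -1.0]]
ft_force: [0.4, -0.6, -2.0]
width: 0.306
```

```bash
python3 go.py .5034 .2895 -.0163 75.73
```

```text
rot [-0.0001 -0.0001  0.0014] shift [-0.0006 -0.0007  0.0084] | t 8.35 q [ 0.46  0.63  1.6  -0.    0.92 -0.86] F [ 0.4 -0.6 -2. ] w 0.306 pos [ 0.503   0.2903 -0.0079]
```

{"name": "move_arm", "arguments": {"deltas": [[0,0,0,0,0,0.002,0.8],[0,0,0,0,0,0.004,0.8],[0,0,0,0,0,0.006,0.8],[0,0,0,0,0,0.007,0.8],[0,0,0,0,0,0.0075,0.8]]}}

```text
time_s: 8.85
eef_pos: [0.5031, 0.2903, -0.0153]
tool_rot: [[-0.969, 0.245, -0.0], [0.245, 0.969, -0.0], [0.0, -0.0, -1.0]]
ft_force: [0.6, 0.3, -2.2]
width: 0.307
```

```bash
python3 go.py .5034 .2895 -.0163 75.73
```

```text
rot [-0.0001 -0.0001  0.0013] shift [-0.0005 -0.0007  0.001 ] | t 8.85 q [ 0.46  0.64  1.6   0.    0.91 -0.86] F [ 0.6  0.3 -2.2] w 0.307 pos [ 0.5031  0.2903 -0.0153]
```

Still only the pliers' weight on the wrist. One last millimetre, then release gently and retreat.

{"name": "move_arm", "arguments": {"deltas": [[0,0,0,0,0,0.001,0.8],[0,0,0,0,0,0.0015,0.8],[0,0,0,0,0,0.0015,0.5],[0,0,0,0,0,0.0015,0.2],[0,0,0,0,0,0.0015,0]]}}

```text
time_s: 9.35
eef_pos: [0.5032, 0.2903, -0.0166]
tool_rot: [[-0.969, 0.245, 0.0], [0.245, 0.969, 0.0], [-0.0, 0.0, -1.0]]
ft_force: [0.8, 0.6, 0.8]
width: 0.496
```

{"name": "move_arm", "arguments": {"deltas": [[0,0,0,0,0,0,-0.1],[0,0,0,0,0,-0.02,-0.1],[0,0,0,0,0,-0.06,-0.1],[0,0,0,0,0,-0.1,-0.1],[0,0,0,0,-0.04,-0.12,-0.1]]}}

```text
time_s: 9.85
eef_pos: [0.4947, 0.2539, 0.1068]
tool_rot: [[-0.97, 0.242, 0.005], [0.242, 0.97, 0.003], [-0.004, 0.004, -1.0]]
ft_force: [1.8, -0.8, 0.5]
width: 0.546
```

```bash
python3 go.py .507 -.3695 .10 75.6
```

```text
rot [0.0037 0.0042 0.0064] shift [-0.1631 -0.6018  0.0052] | t 9.85 q [ 0.41  0.41  1.62  0.    1.11 -0.92] F [ 1.8 -0.8  0.5] w 0.546 pos [0.4947 0.2539 0.1068]
```

{"name": "move_arm", "arguments": {"deltas": [[0,0,0,-0.011,-0.043,0,-0.1],[0,0,0,-0.022,-0.086,0,-0.1],[0,0,0,-0.033,-0.129,0,-0.1],[0,0,0,-0.044,-0.172,0,-0.1],[0,0,0,-0.055,-0.215,0,-0.1]]}}

```text
time_s: 10.35
eef_pos: [0.4936, 0.0279, 0.1035]
tool_rot: [[-0.969, 0.245, 0.001], [0.245, 0.969, -0.0], [-0.001, 0.0, -1.0]]
ft_force: [0.4, 0.2, -0.5]
width: 0.553
```

{"name": "move_arm", "arguments": {"deltas": [[0,0,0,-0.011,-0.043,0,-0.1],[0,0,0,-0.022,-0.086,0,-0.1],[0,0,0,-0.033,-0.129,0,-0.1],[0,0,0,-0.044,-0.172,0,-0.1],[0,0,0,-0.055,-0.215,0,-0.1]]}}

```text
time_s: 10.85
eef_pos: [0.4942, -0.1942, 0.1035]
tool_rot: [[-0.969, 0.245, 0.0], [0.245, 0.969, -0.0], [-0.0, -0.0, -1.0]]
ft_force: [-0.1, 1.0, -0.5]
width: 0.556
```

```bash
python3 go.py .507 -.3695 .06 75.6; python3 - <<'E'
from fit import *
ims=[]
for c in("side","top"):
    p,d,P=grab(c);X=xyzmap(d,P)
    v,f=fit(X,d,h_tr,(.493,.2457,-.25),.2,.025);print(c,"tray w/ pliers",v,f)
    t=np.array([.493,.2455]);a=-.249;r=X[...,:2]-t;qx=np.cos(a)*r[...,0]+np.sin(a)*r[...,1];qy=-np.sin(a)*r[...,0]+np.cos(a)*r[...,1]
    for x0,x1,y0,y1 in((-85,-30,52,62),(-85,-30,28,38),(-15,20,36,54),(30,70,35,52),(-100,-60,-20,0)):
        m=(qx>x0/1e3)&(qx<x1/1e3)&(qy>y0/1e3)&(qy<y1/1e3)&(d>0);print((x0,y0),m.sum(),np.median(X[m][:,2]).round(4))
    u0,v0=pix((.495,.26,.03),P).astype(int)
    ims.append(cv2.resize(p[v0-50:v0+50,u0-50:u0+50],(400,400),interpolation=cv2.INTER_CUBIC))
cv2.imwrite("pics/h2.png",cv2.convertScaleAbs(np.hstack(ims),alpha=1.8))
E
```

```text
rot [-0.0001  0.0005  0.0034] shift [-0.0554 -0.1668  0.0435] | t 10.85 q [-0.44  0.37  1.69  0.    1.09 -1.77] F [-0.1  1.  -0.5] w 0.556 pos [ 0.4942 -0.1942  0.1035]
side tray w/ pliers [ 0.49313988  0.24813007 -0.24870357] 2.011549391731181
(-85, 52) 74 0.0175
(-85, 28) 24 0.0198
(-15, 36) 4 0.0114
(30, 35) 0 nan
(-100, -20) 44 0.0155
top tray w/ pliers [ 0.49331449  0.24382237 -0.25135447] 2.1357790926033995
(-85, 52) 80 0.0191
(-85, 28) 41 0.0211
(-15, 36) 58 0.0225
(30, 35) 44 0.0217
(-100, -20) 78 0.016
  return _methods._mean(a, axis=axis, dtype=dtype,
  ret = ret.dtype.type(ret / rcount)
```

View pics/h2.png

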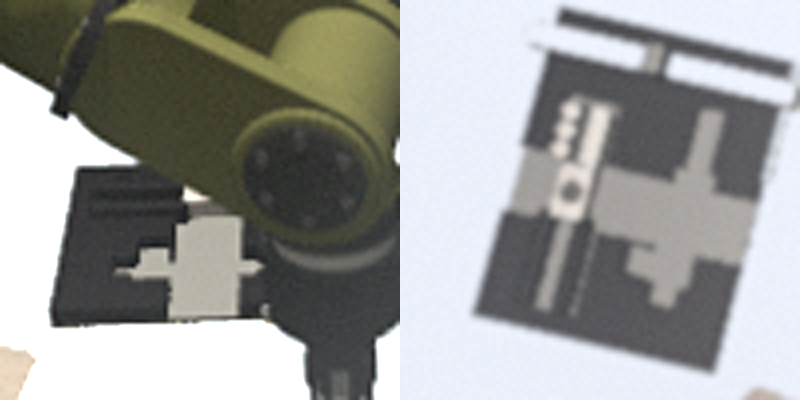

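Pliers: they fill their pocket at top crop (570,190), and the median top height of 0.022 means they are on the floor. On to the pipettor.

{"name": "move_arm", "arguments": {"deltas": [[0,0,0.003,-0.012,-0.04,0.01,-0.2],[0,0,0.003,-0.024,-0.08,0.02,-0.2],[0,0,0.003,-0.036,-0.12,0.03,-0.2],[0,0,0.003,-0.05,-0.148,0.04,-0.2],[0,0,0.003,-0.05,-0.148,0.04,-0.2]]}}

```text
time_s: 11.45
eef_pos: [0.5061, -0.3504, 0.0616]
tool_rot: [[-0.968, 0.251, -0.001], [0.251, 0.968, 0.001], [0.001, 0.0, -1.0]]
ft_force: [0.1, 0.5, -0.1]
width: 0.6
```

```bash
python3 go.py .5073 -.3695 .03 75.6
```

```text
rot [ 0.0004 -0.0014 -0.0021] shift [-0.006  -0.0182  0.0316] | t 11.45 q [-0.66  0.59  1.46 -0.    1.09 -1.98] F [ 0.1  0.5 -0.1] w 0.6 pos [ 0.5061 -0.3504  0.0616]
```

{"name": "move_arm", "arguments": {"deltas": [[0,0,0,-0.006,-0.016,0.01,-0.2],[0,0,0,-0.006,-0.016,0.03,-0.2],[0,0,0,-0.006,-0.016,0.03,-0.2],[0,0,0,-0.006,-0.016,0.03,-0.2]]}}

```text
time_s: 11.85
eef_pos: [0.5087, -0.3642, 0.0337]
tool_rot: [[-0.969, 0.248, -0.0], [0.248, 0.969, 0.0], [0.0, 0.0, -1.0]]
ft_force: [0.1, -0.3, 1.1]
width: 0.602
```

```bash
python3 go.py .5073 -.3695 -.018 75.6; python3 - <<'E'
from fit import *
p,d,P=grab("side");X=xyzmap(d,P);v,f=fit(X,d,h_pi,(.5073,-.3695,-.25),.13,.03);print(v,f)
u0,v0=pix((.507,-.37,.03),P).astype(int)
cv2.imwrite("pics/p1.png",cv2.convertScaleAbs(cv2.resize(p[v0-60:min(v0+45,384),u0-70:u0+70],None,fx=5,fy=5,interpolation=cv2.INTER_CUBIC),alpha=1.5))
E
```

```text
rot [ 0.0003 -0.0004  0.0012] shift [-0.     -0.0055  0.0517] | t 11.85 q [-0.68  0.65  1.44  0.    1.05 -2.  ] F [ 0.1 -0.3  1.1] w 0.602 pos [ 0.5087 -0.3642  0.0337]
[ 0.50813204 -0.36702165 -0.21874048] 1.5674947207446084
```

View pics/p1.png

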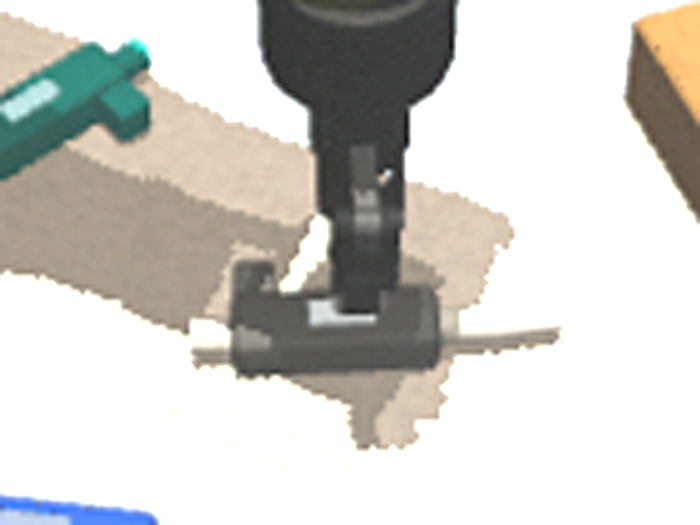

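Near finger tip at crop (365,305), body from (235..440) × (290..370). The grip lines up with the body at about x 0 to +4 mm. Lower it.

{"name": "move_arm", "arguments": {"deltas": [[0,0,0,0,-0.003,0.015,-0.2],[0,0,0,0,-0.003,0.03,-0.2],[0,0,0,0,-0.003,0.036,-0.2],[0,0,0,0,-0.003,0.042,-0.2],[0,0,0,0,-0.003,0.047,-0.2]]}}

```text
time_s: 12.4
eef_pos: [0.5077, -0.3679, -0.0143]
tool_rot: [[-0.969, 0.248, -0.0], [0.248, 0.969, 0.0], [0.0, 0.0, -1.0]]
ft_force: [0.5, -0.2, -0.7]
width: 0.596
```

```bash
python3 go.py .5073 -.3695 -.018 75.6
```

```text
rot [ 0.0001 -0.0003  0.0006] shift [-0.     -0.0016  0.0037] | t 12.4 q [-0.69  0.72  1.45 -0.    0.97 -2.01] F [ 0.5 -0.2 -0.7] w 0.596 pos [ 0.5077 -0.3679 -0.0143]
```

{"name": "move_arm", "arguments": {"deltas": [[0,0,0,0,-0.001,0.003,0],[0,0,0,0,-0.001,0.003,0.2],[0,0,0,0,-0.001,0.003,0.4],[0,0,0,0,-0.001,0.003,0.8],[0,0,0,0,-0.001,0.003,0.8]]}}

```text
time_s: 12.9
eef_pos: [0.5076, -0.369, -0.0164]
tool_rot: [[-0.969, 0.248, 0.0], [0.248, 0.969, -0.0], [-0.0, -0.0, -1.0]]
ft_force: [0.3, 0.4, 0.4]
width: 0.339
```

{"name": "move_arm", "arguments": {"deltas": [[0,0,0,0,0,0,0.8],[0,0,0,0,0,-0.02,0.8],[0,0,0,0,0,-0.05,0.8],[0,0,0,0,0,-0.09,0.8],[0,0,0,0,0,-0.1,0.8]]}}

```text
time_s: 13.4
eef_pos: [0.5088, -0.37, 0.0877]
tool_rot: [[-0.969, 0.248, 0.005], [0.248, 0.969, -0.004], [-0.005, -0.003, -1.0]]
ft_force: [-0.7, -0.5, -0.6]
width: 0.337
```

```bash
python3 go.py .4815 .2026 .09 75.73
```

```text
rot [-0.0025  0.0054 -0.0017] shift [ 0.1685  0.5479 -0.0045] | t 13.4 q [-0.69  0.58  1.4  -0.    1.15 -2.01] F [-0.7 -0.5 -0.6] w 0.337 pos [ 0.5088 -0.37    0.0877]
```

{"name": "move_arm", "arguments": {"deltas": [[0,0,0,0.013,0.042,0,0.8],[0,0,0,0.026,0.084,0,0.8],[0,0,0,0.039,0.126,0,0.8],[0,0,0,0.052,0.168,0,0.8],[0,0,0,0.065,0.21,0,0.8]]}}

```text
time_s: 13.9
eef_pos: [0.496, -0.1476, 0.0828]
tool_rot: [[-0.969, 0.248, -0.001], [0.248, 0.969, 0.0], [0.001, 0.0, -1.0]]
ft_force: [1.6, 0.2, -2.1]
width: 0.336
```

{"name": "move_arm", "arguments": {"deltas": [[0,0,0,0.013,0.042,0,0.8],[0,0,0,0.026,0.084,0,0.8],[0,0,0,0.039,0.126,0,0.8],[0,0,0,0.052,0.168,0,0.8],[0,0,0,0.065,0.21,0,0.8]]}}

```text
time_s: 14.4
eef_pos: [0.4851, 0.0719, 0.0829]
tool_rot: [[-0.969, 0.248, -0.001], [0.248, 0.969, -0.0], [0.0, -0.0, -1.0]]
ft_force: [-0.0, -0.6, -2.2]
width: 0.337
```

{"name": "move_arm", "arguments": {"deltas": [[0,0,0,0.012,0.04,0,0.8],[0,0,0,0.024,0.08,0,0.8],[0,0,0,0.036,0.118,0,0.8],[0,0,0,0.036,0.118,0,0.8],[0,0,0,0.036,0.118,0,0.8]]}}

```text
time_s: 14.9
eef_pos: [0.4797, 0.1938, 0.0827]
tool_rot: [[-0.969, 0.246, -0.001], [0.246, 0.969, -0.0], [0.001, -0.001, -1.0]]
ft_force: [-0.2, -1.0, -2.0]
width: 0.339
```

```bash
python3 go.py .4815 .2026 .09 75.73
```

```text
rot [-0.0006 -0.0008  0.    ] shift [ 0.0004  0.0089 -0.0073] | t 14.9 q [ 0.31  0.37  1.74 -0.    1.03 -1.01] F [-0.2 -1.  -2. ] w 0.339 pos [0.4797 0.1938 0.0827]
```

{"name": "move_arm", "arguments": {"deltas": [[0,0,0,0.0004,0.008,0.03,0.8],[0,0,0,0.0004,0.008,0.06,0.8],[0,0,0,0.0004,0.008,0.072,0.8],[0,0,0,0.0004,0.008,0.073,0.8],[0,0,0,0.0004,0.008,0.073,0.8]]}}

```text
time_s: 15.4
eef_pos: [0.4823, 0.2008, 0.0111]
tool_rot: [[-0.969, 0.249, 0.001], [0.249, 0.969, 0.0], [-0.001, 0.0, -1.0]]
ft_force: [0.3, -0.2, -1.9]
width: 0.332
```

```bash
python3 go.py .4815 .2026 -.0124 75.73;  python3 - <<'E'
from fit import *
p,d,P=grab("side");X=xyzmap(d,P)
u0,v0=pix((.485,.22,.03),P).astype(int)
cv2.imwrite("pics/p2.png",cv2.convertScaleAbs(cv2.resize(p[v0-45:v0+45,u0-60:u0+60],None,fx=6,fy=6,interpolation=cv2.INTER_CUBIC),alpha=1.8))
E
```

```text
rot [ 0.0003  0.0006 -0.0025] shift [0.0013 0.0015 0.0235] | t 15.4 q [ 0.32  0.49  1.76 -0.    0.88 -0.99] F [ 0.3 -0.2 -1.9] w 0.332 pos [0.4823 0.2008 0.0111]
```

View pics/p2.png

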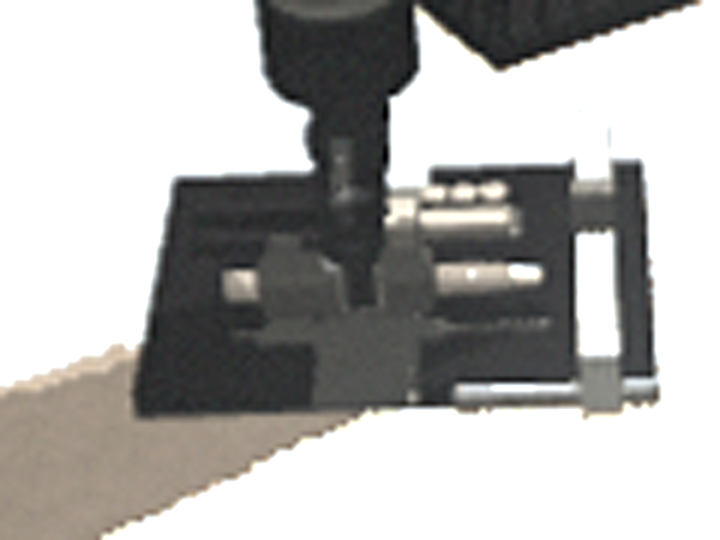

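```bash
python3 - <<'E'
from h import *
P=env.camera_params("side");u0,v0=pix((.485,.22,.03),P).astype(int)-[60,45]
a=-.249;U=np.array([np.cos(a),np.sin(a),0]);V=np.array([-np.sin(a),np.cos(a),0])
g=np.array([.4823,.2008,0])
for n,b,z in(("held",g,.0275+.013),("pocketfloor",np.array([.493,.2473,0])-.045*V,.016)):
    for x in(-.070,.090) if n=="held" else (-.073,.093):print(n,x,((pix(b+x*U+[0,0,z],P)-[u0,v0])*6).round(0))
E
```

```text
held -0.07 [224. 283.]
held 0.09 [538. 272.]
pocketfloor -0.073 [222. 319.]
pocketfloor 0.093 [544. 308.]
```

Held pipettor: plunger end (222,285) and barrel tip (543,273), matching the prediction to within 1 mm. I'll descend while watching the force.

{"name": "move_arm", "arguments": {"deltas": [[0,0,-0.002,0,0.001,0.005,0.8],[0,0,-0.002,0,0.001,0.01,0.8],[0,0,-0.002,0,0.001,0.012,0.8],[0,0,-0.002,0,0.001,0.014,0.8],[0,0,-0.002,0,0.001,0.016,0.8]]}}

```text
time_s: 15.95
eef_pos: [0.482, 0.2023, -0.0058]
tool_rot: [[-0.969, 0.246, 0.0], [0.246, 0.969, 0.0], [-0.0, 0.0, -1.0]]
ft_force: [0.5, -0.3, -1.5]
width: 0.334
```

```bash
python3 go.py .482 .2026 -.0124 75.73
```

```text
rot [0.     0.     0.0002] shift [0.0001 0.0003 0.0066] | t 15.95 q [ 0.33  0.52  1.77  0.    0.85 -0.99] F [ 0.5 -0.3 -1.5] w 0.334 pos [ 0.482   0.2023 -0.0058]
```

{"name": "move_arm", "arguments": {"deltas": [[0,0,0,0,0,0.002,0.8],[0,0,0,0,0,0.004,0.8],[0,0,0,0,0,0.005,0.8],[0,0,0,0,0,0.006,0.8],[0,0,0,0,0,0.006,0.8]]}}

```text
time_s: 16.45
eef_pos: [0.482, 0.2022, -0.0118]
tool_rot: [[-0.969, 0.246, -0.0], [0.246, 0.969, -0.0], [0.0, -0.0, -1.0]]
ft_force: [-0.5, 0.2, -2.6]
width: 0.336
```

{"name": "move_arm", "arguments": {"deltas": [[0,0,0,0,0,0.0005,0.8],[0,0,0,0,0,0.0008,0.8],[0,0,0,0,0,0.0008,0.5],[0,0,0,0,0,0.0008,0.2],[0,0,0,0,0,0.0008,0]]}}

```text
time_s: 16.95
eef_pos: [0.4822, 0.2023, -0.0123]
tool_rot: [[-0.969, 0.246, 0.0], [0.246, 0.969, 0.0], [-0.0, 0.0, -1.0]]
ft_force: [-0.3, -0.7, -0.3]
width: 0.499
```

{"name": "move_arm", "arguments": {"deltas": [[0,0,0,0,0,0,-0.1],[0,0,0,0,0,-0.02,-0.1],[0,0,0,0,0,-0.06,-0.1],[0,0,0,0,0,-0.1,-0.1],[0,0,0,0,0,-0.12,-0.1]]}}

```text
time_s: 17.45
eef_pos: [0.483, 0.2026, 0.1109]
tool_rot: [[-0.969, 0.246, 0.004], [0.246, 0.969, 0.001], [-0.003, 0.002, -1.0]]
ft_force: [0.6, -0.7, -0.3]
width: 0.546
```

{"name": "move_arm", "arguments": {"deltas": [[0,0,0,0.04,-0.03,-0.03,-0.1],[0,0,0,0.08,-0.06,-0.03,-0.1],[0,0,0,0.1,-0.09,-0.03,-0.1],[0,0,0,0.1,-0.13,-0.03,-0.1],[0,0,0,0.1,-0.16,-0.03,-0.1]]}}

```text
time_s: 17.95
eef_pos: [0.3447, 0.0707, 0.1379]
tool_rot: [[-0.969, 0.245, 0.001], [0.245, 0.969, 0.0], [-0.001, 0.0, -1.0]]
ft_force: [1.3, -0.8, -0.4]
width: 0.548
```

```bash
python3 - <<'E' 2>/dev/null
from fit import *
ims=[];s=env.observe();print(s["time_s"],s["eef_pos"])
for c in("side","top"):
    p,d,P=grab(c);X=xyzmap(d,P)
    t=np.array([.493,.2472 if c=="side" else .2438]);a=-.249;r=X[...,:2]-t;qx=np.cos(a)*r[...,0]+np.sin(a)*r[...,1];qy=-np.sin(a)*r[...,0]+np.cos(a)*r[...,1]
    for n,x0,x1,y0,y1,e in(("hdl+",-85,-30,50,60,22),("hdl-",-85,-30,30,40,22),("waist",-15,20,36,54,22),("head",30,70,35,52,22),("body",-48,33,-55,-35,30),("barrel",42,85,-49,-41,25),("plunger",-68,-56,-50,-40,25),("hook",-48,-36,-25,-14,0)):
        m=(qx>x0/1e3)&(qx<x1/1e3)&(qy>y0/1e3)&(qy<y1/1e3)&(d>0);print(c,n,m.sum(),np.median(X[m][:,2]).round(4) if m.any() else 0,e)
    m=(X[...,2]>.058)&(X[...,2]<.072)&(abs(qx-.115)<.04)&(abs(qy)<.03);print("knob",X[m].mean(0).round(4),m.sum(),"tray",qx[m].mean(),qy[m].mean())
    m=(X[...,2]>.035)&(X[...,2]<.045)&(abs(qx-.115)<.04)&(abs(qy)<.1);print("bar tray x",np.median(qx[m]))
    u0,v0=pix((.495,.26,.03),P).astype(int)
    ims.append(cv2.resize(p[v0-50:v0+50,u0-50:u0+50],(400,400),interpolation=cv2.INTER_CUBIC))
cv2.imwrite("pics/h3.png",cv2.convertScaleAbs(np.hstack(ims),alpha=1.8))
E
```

```text
17.95 [0.34467212 0.07066757 0.13786745]
side hdl+ 73 0.0173 22
side hdl- 11 0.0202 22
side waist 30 0.0216 22
side head 25 0.0204 22
side body 105 0.0293 30
side barrel 29 0.0211 25
side plunger 9 0.0235 25
side hook 7 0.0248 0
knob [0.6068 0.2126 0.064 ] 35 tray 0.11881789385456355 -0.005445173200403403
bar tray x 0.11854360315229208
top hdl+ 82 0.014 22
top hdl- 42 0.021 22
top waist 61 0.0221 22
top head 52 0.0219 22
top body 158 0.0298 30
top barrel 41 0.0229 25
top plunger 12 0.0242 25
top hook 11 0.0261 0
knob [0.6068 0.2137 0.0647] 40 tray 0.11767770352513285 -0.001084288282512396
bar tray x 0.11824575896628908
```

View pics/h3.png

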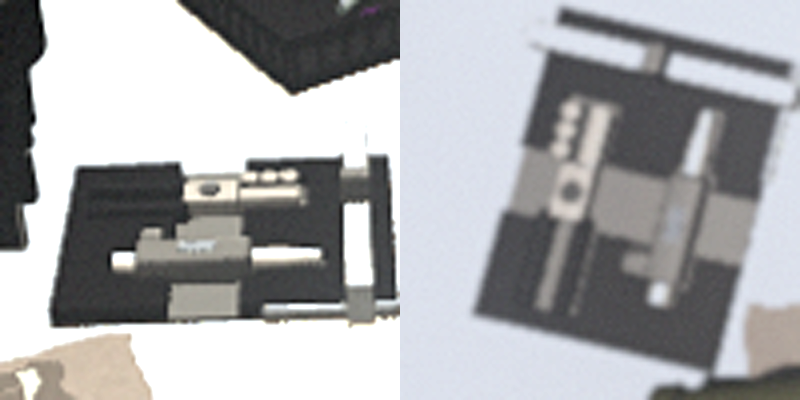

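Both tools lie flat in their pockets: pliers top 0.022, pipettor body top 0.030 (expected 0.022 and 0.030). The bar sits at tray x of about +118. Next, its knob.

```bash
python3 go.py .6068 .2132 .08 75.73
```

```text
rot [ 0.      0.001  -0.0022] shift [-0.2178  0.204   0.058 ] | t 18.05 q [ 0.1  -0.07  2.11 -0.    1.1  -1.22] F [ 0.1 -1.1  0. ] w 0.548 pos [0.3451 0.0698 0.1378]
```

{"name": "move_arm", "arguments": {"deltas": [[0,0,0,-0.032,0.03,0,0],[0,0,0,-0.064,0.06,0,0],[0,0,0,-0.096,0.09,0,0],[0,0,0,-0.128,0.12,0,0],[0,0,0,-0.16,0.15,0,0]]}}

```text
time_s: 18.55
eef_pos: [0.5392, 0.1795, 0.1371]
tool_rot: [[-0.969, 0.246, -0.0], [0.246, 0.969, 0.0], [0.0, 0.0, -1.0]]
ft_force: [-0.4, -0.4, 0.1]
width: 0.499
```

{"name": "move_arm", "arguments": {"deltas": [[0,0,0,-0.029,0.027,0,0],[0,0,0,-0.057,0.053,0.02,0],[0,0,0,-0.057,0.053,0.04,0],[0,0,0,-0.057,0.053,0.055,0],[0,0,0,-0.057,0.053,0.055,0]]}}

```text
time_s: 19.05
eef_pos: [0.6046, 0.2151, 0.0801]
tool_rot: [[-0.969, 0.246, -0.004], [0.246, 0.969, -0.001], [0.004, -0.002, -1.0]]
ft_force: [0.7, -0.3, 0.5]
width: 0.498
```

```bash
python3 go.py .6068 .2132 .024 75.73
```

```text
rot [-0.0021 -0.0036  0.0004] shift [-0.0028 -0.0012  0.056 ] | t 19.05 q [ 0.28  0.62  1.36  0.    1.16 -1.04] F [ 0.7 -0.3  0.5] w 0.498 pos [0.6046 0.2151 0.0801]
```

{"name": "move_arm", "arguments": {"deltas": [[0,0,0,-0.002,-0.001,0.02,0],[0,0,0,-0.002,-0.001,0.035,0],[0,0,0,-0.002,-0.001,0.045,0],[0,0,0,-0.002,-0.001,0.052,0],[0,0,0,-0.002,-0.001,0.055,0]]}}

```text
time_s: 19.55
eef_pos: [0.6075, 0.2136, 0.0272]
tool_rot: [[-0.969, 0.246, -0.0], [0.246, 0.969, -0.0], [0.0, -0.0, -1.0]]
ft_force: [0.7, 0.1, -0.6]
width: 0.5
```

{"name": "move_arm", "arguments": {"deltas": [[0,0,0,0,0,0,0.2],[0,0,0,0,0,0,0.4],[0,0,0,0,0,0,0.6],[0,0,0,0,0,0,0.9],[0,0,0,0,0,0,0.9]]}}

```text
time_s: 20.05
eef_pos: [0.6084, 0.2151, 0.0285]
tool_rot: [[-0.969, 0.246, 0.003], [0.246, 0.969, 0.002], [-0.002, 0.003, -1.0]]
ft_force: [3.0, 10.1, -0.4]
width: 0.167
```

```bash
python3 go.py .6068 .2132 .024 75.73
```

```text
rot [0.0029 0.0021 0.0008] shift [ 0.0011 -0.0023  0.0045] | t 20.05 q [ 0.28  0.69  1.38  0.    1.07 -1.04] F [ 3.  10.1 -0.4] w 0.167 pos [0.6084 0.2151 0.0285]
```

{"name": "move_arm", "arguments": {"deltas": [[0,0,0,0.003,0.0015,0,0.9],[0,0,0,0.012,0.0015,0,0.9],[0,0,0,0.022,0.0015,0,0.9],[0,0,0,0.032,0.0015,0,0.9],[0,0,0,0.042,0.0015,0,0.9]]}}

```text
time_s: 20.55
eef_pos: [0.5673, 0.2256, 0.0285]
tool_rot: [[-0.969, 0.246, 0.002], [0.246, 0.969, 0.0], [-0.002, 0.001, -1.0]]
ft_force: [2.2, -0.4, 4.5]
width: 0.168
```

{"name": "move_arm", "arguments": {"deltas": [[0,0,0,0.005,0,0,0.9],[0,0,0,0.009,0,0,0.9],[0,0,0,0.012,0,0,0.9],[0,0,0,0.014,0,0,0.9],[0,0,0,0.016,0,0,0.9]]}}

```text
time_s: 21.05
eef_pos: [0.552, 0.2294, 0.0285]
tool_rot: [[-0.969, 0.246, 0.002], [0.246, 0.969, 0.0], [-0.002, 0.001, -1.0]]
ft_force: [2.1, -1.7, 5.8]
width: 0.166
```

```bash
python3 go.py .6068 .2132 .024 75.73
```

```text
rot [0.0006 0.0015 0.0003] shift [-0.0571 -0.0022  0.0046] | t 21.05 q [ 0.33  0.6   1.53 -0.    1.01 -0.99] F [ 2.1 -1.7  5.8] w 0.166 pos [0.552  0.2294 0.0285]
```

{"name": "move_arm", "arguments": {"deltas": [[0,0,0,0.001,0,0,0.9],[0,0,0,0.002,0,0,0.9],[0,0,0,0.003,0,0,0.9],[0,0,0,0.003,0,0,0.9]]}}

```text
time_s: 21.45
eef_pos: [0.5517, 0.2295, 0.0286]
tool_rot: [[-0.969, 0.247, 0.007], [0.247, 0.969, 0.0], [-0.007, 0.002, -1.0]]
ft_force: [21.2, -4.6, -5.6]
width: 0.171
```

{"name": "move_arm", "arguments": {"deltas": [[0,0,0,0.001,0,0,0.9],[0,0,0,0.002,0,0,0.9],[0,0,0,0.003,0,0,0.9],[0,0,0,0.003,0,0,0.9]]}}

```text
time_s: 21.85
eef_pos: [0.5516, 0.2296, 0.0287]
tool_rot: [[-0.969, 0.247, 0.014], [0.247, 0.969, 0.001], [-0.013, 0.004, -1.0]]
ft_force: [44.6, -7.3, -20.0]
width: 0.167
```

At the stop (force climbing, no motion). I'll relax the pull, then release and withdraw.

{"name": "move_arm", "arguments": {"deltas": [[0,0,0,-0.003,0,0,0.9],[0,0,0,-0.0055,0,0,0.9],[0,0,0,-0.0055,0,0,0.9]]}}

```text
time_s: 22.15
eef_pos: [0.5519, 0.2295, 0.0285]
tool_rot: [[-0.969, 0.246, 0.002], [0.246, 0.969, 0.0], [-0.002, 0.001, -1.0]]
ft_force: [2.0, -2.2, 7.5]
width: 0.166
```

{"name": "move_arm", "arguments": {"deltas": [[0,0,0,0,0,0,0.5],[0,0,0,0,0,0,0.2],[0,0,0,0,0,0,0],[0,0,0,0,0,0,0],[0,0,0,0,0,-0.01,0]]}}

```text
time_s: 22.65
eef_pos: [0.5506, 0.2293, 0.0366]
tool_rot: [[-0.969, 0.246, -0.002], [0.246, 0.969, -0.001], [0.002, -0.001, -1.0]]
ft_force: [0.0, -0.4, 1.2]
width: 0.494
```

{"name": "move_arm", "arguments": {"deltas": [[0,0,0,0,0,-0.03,0],[0,0,0,0,0,-0.07,0],[0,0,0,0,0,-0.11,0],[0,0,0,0.03,-0.04,-0.11,0],[0,0,0,0.06,-0.08,-0.11,0]]}}

```text
time_s: 23.15
eef_pos: [0.4731, 0.1664, 0.149]
tool_rot: [[-0.969, 0.245, 0.003], [0.245, 0.969, 0.001], [-0.003, 0.001, -1.0]]
ft_force: [0.4, -0.6, 0.0]
width: 0.502
```

{"name": "move_arm", "arguments": {"deltas": [[0,0,0,0.03,-0.04,0,0],[0,0,0,0.06,-0.08,0,0],[0,0,0,0.08,-0.12,0,0],[0,0,0,0.09,-0.13,0,0],[0,0,0,0.09,-0.13,0,0]]}}

```text
time_s: 23.65
eef_pos: [0.3536, 0.0622, 0.1484]
tool_rot: [[-0.969, 0.248, 0.002], [0.248, 0.969, 0.0], [-0.002, 0.001, -1.0]]
ft_force: [-0.1, 0.4, 0.7]
width: 0.5
```

```bash
python3 - <<'E' 2>/dev/null
from fit import *
ims=[];s=env.observe();print(s["time_s"],s["eef_pos"],s["ft_force"])
for c in("side","top"):
    p,d,P=grab(c);X=xyzmap(d,P)
    t=np.array([.493,.2472 if c=="side" else .2438]);a=-.249;r=X[...,:2]-t;qx=np.cos(a)*r[...,0]+np.sin(a)*r[...,1];qy=-np.sin(a)*r[...,0]+np.cos(a)*r[...,1]
    for n,x0,x1,y0,y1,e in(("hdl-",-85,-30,30,40,22),("waist",-15,20,36,54,22),("body",-48,33,-55,-35,30),("plunger",-68,-56,-50,-40,25)):
        m=(qx>x0/1e3)&(qx<x1/1e3)&(qy>y0/1e3)&(qy<y1/1e3)&(d>0);print(c,n,m.sum(),np.median(X[m][:,2]).round(4) if m.any() else 0,e)
    m=(X[...,2]>.058)&(X[...,2]<.072)&(abs(qx-.07)<.05)&(abs(qy)<.03);print("knob",m.sum(),"tray",qx[m].mean(),qy[m].mean())
    m=(X[...,2]>.036)&(X[...,2]<.045)&(abs(qx-.07)<.05)&(abs(qy)<.1);print("bar tray x",np.median(qx[m]))
    u0,v0=pix((.495,.26,.03),P).astype(int)
    ims.append(cv2.resize(p[v0-50:v0+50,u0-50:u0+50],(400,400),interpolation=cv2.INTER_CUBIC))
cv2.imwrite("pics/h4.png",cv2.convertScaleAbs(np.hstack(ims),alpha=1.8))
E
```

```text
23.65 [0.3535578  0.06217312 0.14843783] [-0.10008607  0.44438673  0.69992098]
side hdl- 13 0.0202 22
side waist 33 0.0221 22
side body 100 0.0294 30
side plunger 8 0.0233 25
knob 36 tray 0.06081992690861366 -0.005999396096493332
bar tray x 0.06075336505555637
top hdl- 42 0.0209 22
top waist 59 0.0217 22
top body 159 0.0297 30
top plunger 12 0.0235 25
knob 41 tray 0.060142259749989824 -0.0010547196237143867
bar tray x 0.059784409187157814
```

View pics/h4.png

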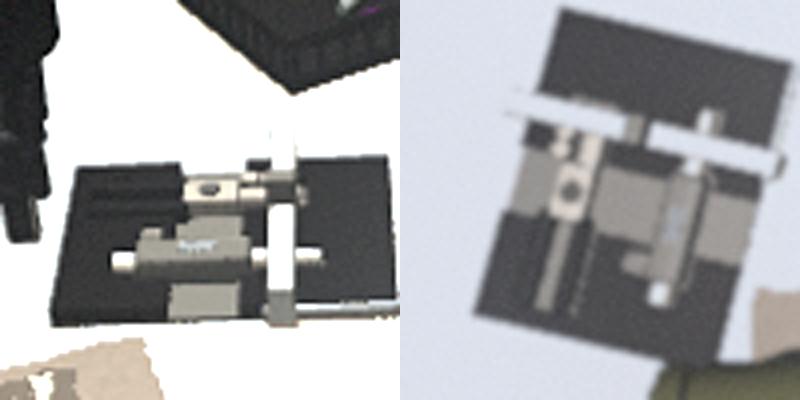

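The bar is at tray x of about 0.060, which is its stop. Both tools lie under it at their seated heights, and the arm is clear. Handing in.

```bash
python3 -c "
from plant import env
print(env.close_job())"
```

```text
the job is handed in; nothing more can be done
None
```

I seated the pliers and the grey pipettor in their own pockets. Then I slid the retaining bar by its knob to its stop, released it, moved the arm clear and handed the job in at about 24 s. The turquoise and blue look-alikes were not used.

**Last checks**
- **Pliers:** the waist top measured about 0.022 m, as expected for seated.
- **Pipettor:** the body top measured 0.029–0.030 m, against 0.030 m expected.
- **Bar:** it sits at tray x 0.060–0.061 m, against 0.060 m at the stop. At the stop the wrist force rose to about 45 N with no further motion, and I eased it off before letting go.
- **Bystanders:** I did not measure the rack, bottle and wipes box again afterwards. The gripper stayed clear of them.

**What failed or disagreed**
- **First pliers grasp:** it closed on air above the pliers. The real fingertips sat about 25 mm higher than the reported tool position, so I corrected the height from camera depth and gripped again.
- **In-hand pliers fit:** the two cameras disagreed by about 13 mm in y because the arm blocked the view. I dropped that fit and placed the pliers from the displacement between the grasp and the tray instead.
- **Pipettor plunger:** it read 0.0235 m against my estimate of 0.025 m, which was not a given dimension.

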